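Load the spindle and hold the sprung belt cover at its mark

TASK

For a belt inspection under load, slide the plain steel load ring down over the upright spindle of the belt-drive unit until it sits flat on the shoulder, and let go of it. Then take the sprung cover by its bar handle, raise it until it lies level with (parallel to) the mark arm on the unit's left side, and finish while still holding it there: it springs shut if released. Do not lift the cover before the ring is on, do not move the mark arm, and leave the other things on the bench where they are.

Things in the scene. Friction and masses are not known exactly. Their poses are not given: they have to be found in the camera images.
- drive_unit: Fixed grey belt-drive unit. Base plate 130 (x) x 245 (y) x 12 mm; origin at its underside; x from front to back (away from the robot, turned up to 0.25 rad), y to its left. On its left a housing, local x -60..60, y -35..115 mm, closed by the sprung cover (top 78 mm above the bench); on its right, at local y -85 mm, 50 mm from the housing wall, the upright spindle.
- spindle_seat (a point): Point on the spindle's axis at the top face of the round shoulder (46 mm diameter), 45 mm above the bench; the ring's underside must rest here. Axes as the unit's. The shaft above it is 22 mm in diameter and 52 mm long, the last 10 mm tapering to 12 mm.
- spindle_tip (a point): Top of the spindle, on its axis, 97 mm above the bench.
- load_ring: Loose plain bare-steel ring, 50 mm outside diameter, 26 mm bore (2 mm radial clearance on the shaft), 24 mm high, about 0.25 kg, lying flat; origin at the centre of its underside, z along its axis. It stands right of the unit; it, the pulley and the tin change places.
- cover (a joint): Angle of the cover about its hinge, rad: 0 shut, grows as the front rises, at most 1.3. A spring closes it (torque 0.7 N m/rad x (angle + 0.5), plus the weight of the cover, 0.35 kg): about 5 to 9 N at the handle.
- cover_handle (a point): Middle of the cover's handle: a round steel bar, 12 mm diameter, 98 mm long along the hinge (y), on two brackets 88 mm apart. Cover shut: 108 mm above the bench, 30 mm above the cover's top, 8 mm ahead of its front edge. From the hinge, in the cover's own axes (x front to back, z up when shut): x -130, z +34 mm. The bar can turn between the fingers as the cover swings.
- cover_hinge (a point): Middle of the cover's hinge line, at the back of the housing, 74 mm above the bench; axes as the unit's, the hinge line runs along y.
- mark (a joint): Angle of the mark arm, rad, measured like the cover's about the same hinge line: 0 level, 0.45 to 0.85 at the start. Cover and mark are level with each other when the two values are equal. It is held by friction (0.8 N m) and must be left alone.
- mark_tip (a point): Front end of the mark arm: a thin steel bar 122 mm long, 7 mm wide, from the hinge line, standing 8 mm outside the left side of the housing, with a small black knob 85 mm along it. Axes are the arm's: x from its tip towards the hinge.
- spare_pulley: Bystander: loose grooved aluminium pulley, 50 mm diameter, 17 mm high, with a small bore and hub; origin at its underside.
- putty_tin: Bystander: loose round tin with a green lid, 62 mm diameter, 29 mm high; origin at its underside.
- oil_bottle: Bystander: loose small oil bottle, 37 mm diameter, 104 mm high, at the left; origin at its underside.
- test_rotor: Bystander: loose steel test rotor standing on its face, 62 mm disc 22 mm high with a thin 8 mm shaft up to 62 mm, at the far right; not the spindle. Origin at its underside.
- spare_armature: Bystander: loose motor armature, 120 mm long, 34 mm thick, lying at the left.

How it is judged:
By the outcome, as a careful person would: the job done as asked, in the order asked, and still so for the second after the job is handed in, while the arm keeps its last pose, push and grip.
It also fails if it takes over 48 s, if anything falls off the work surface, if the arm or the gripper's body presses on something with over 40 N, if the wrist force passes 120 N, or if a joint passes its speed limit or range.

ROBOT

A 6-joint arm with a two-finger parallel gripper is mounted at the origin on a cart in front of the work surface, level with it; the furniture and walls round the work are solid. World frame = base frame: x ahead of the robot, y to its left, z up, the work surface at z = 0. Lengths are in m, angles in rad, forces in N, time in s.
With the tool pointing down it reaches from about 0.275 to 0.825 m from the base axis. Payload 4.9 kg.
Tool frame: the origin (TCP) lies midway between the tips of the shut fingers; the grasp point (between the pads) lies 19 mm behind it (robot.hold_point_z is the distance from the TCP to the grasp point, in m); z points along the fingers, y is the line along which they close (so a half turn about z gives the same grasp; the last joint's range is limited). The gripper opens to 85 mm and grips with 20 to 120 N. Pads are 22 mm wide; open, the fingers measure 114 mm over their backs; the gripper's body (76 mm by 85 mm) begins 54 mm behind the grasp point. The pads swing forward as they close: fully open they stand 13 mm farther back than shut.
Start: joints at [-1.477, 0.326, -0.193, 1.052, 0, 1.437], TCP at [0.124, -0.536, 0.231] pointing down, gripper open.
Joint ranges: [-2.65, 2.65], [-0.97, 1.79], [-1.3, 1.35], [-1.93, 2.1], [-1.47, 1.37], [-3.14, 3.14]. Speed limits (rad/s): [2.57, 2.57, 3.14, 3.14, 3.14, 3.14].

INTERFACE

Orientations are given as a rotation vector (axis times angle).
In Python, from plant import robot, optics, recognise, landmark_of gives the robot as it stands. Calls block until the motion is done:
- robot.move_pose(position, orientation): joint-space move of the TCP to a pose.
- robot.servo_line(position, velocity=0.15, rotation=None): straight line of the TCP; rotation=None keeps the orientation; velocity is the mean speed in m/s.
- robot.goto_joints(angles): joint-space move.
- robot.gripper_to(opening, strength=None): finger opening in m; strength is the grip in N (None keeps the last); returns when the fingers have stopped.
- robot.wait(seconds).
- robot.ik(position, orientation): joint angles nearest the present ones, or None.
- robot.get_obs(): the state.
- optics.read_camera(name): name is "side" or "top" or "wrist"; returns a dict with "color" (480x640x3 uint8, red, green, blue), "depth" (480x640 float32, m along the optical axis (not along the pixel's ray), 0 where there is no reading), "mtx" (3x3 intrinsics, pixels), "rvec" (rotation vector, rad) and "tvec" (3), from world to camera coordinates, as OpenCV has them; the wrist camera has in their place "tool_from_camera" (4x4, takes a point from camera to tool coordinates, whose origin is the TCP and whose axes are the flange's). Camera axes: x right, y down, z forward; pixel columns grow to the right and rows downward; lengths in m; the calibration is good to about 2 mm. A picture is of the moment at which its call begins: read the wrist's pose just before it.
A pose or a line that the arm cannot do raises robot.PlanningError and nothing moves.
- robot.hand_in(): hands the job in; it is judged then, once.
Trained networks look in the newest picture that a camera, given by its name, has taken for a name from the list of things; names that differ only in an ending like _2 or _b are one class to them, and where a whole thing is asked for, a point or a joint stands for the part that bears it (a point fixed in the world has none). Each returns a list of dicts, best first, with "p" (0 to 1); they miss things now and then, are a little off and sometimes report something else, mostly with a low value. They report only what shows in the picture. A call takes as long as a camera call.
- recognise(camera, label): "at" ([x, y, z] in m, in world coordinates, good to about 4 mm: the middle of the surface that is visible of it).
- landmark_of(camera, label): "at" ([x, y, z] in m, in world coordinates, good to about 4 mm: a listed point, or the origin of a listed thing).
The state is a dict: "clock": time; "joints": joint angles; "joint_velocities": joint speeds; "joint_efforts": joint torques, N m; "tool_pos": TCP position; "tcp_rot": TCP orientation; "contact_force": force on the tool from outside, world axes, zero at the start; "wrist_torque": the same for the moment, N m; "width": finger opening in m; "grip_force": force on a finger pad.
Only numpy, scipy, OpenCV 4.12 (cv2) and the standard library are available. Lean on these libraries where they do the work, as an engineer would, in place of code of your own. Each camera call takes 0.05 s, during which the arm holds its last target. There are 200 camera calls.

## Working session

There is one attempt and no reset: what is moved stays moved. The work goes in short steps, each a Python script; the robot and the scene stay as the last script left them, time stands still between calls to the robot, and variables do not carry over. Pictures are saved under pics/ and viewed, at most 10 in all, crops included, and the job is handed in when it is done.

```bash
mkdir -p pics; ls; python3 - <<'E'
from plant import robot, optics, recognise, landmark_of
import cv2, numpy as np
for c in ("top","side"):
    d=optics.read_camera(c); cv2.imwrite(f"pics/{c}0.png",d["color"][:,:,::-1]); np.savez(f"pics/{c}0.npz",**d)
    for l in ["drive_unit","spindle_seat","spindle_tip","load_ring","cover_handle","cover_hinge","mark_tip","spare_pulley","putty_tin","oil_bottle","test_rotor","spare_armature"]:
        print(c,l,[(np.round(r["at"],4).tolist(),round(r["p"],2)) for r in landmark_of(c,l)[:2]])
    print(c,"rec ring",[(np.round(r["at"],4).tolist(),round(r["p"],2)) for r in recognise(c,"load_ring")[:3]])
o=robot.get_obs();print(o["clock"],o["tool_pos"],o["tcp_rot"],o["width"])
E
```

```text
pics
plant.py
top drive_unit [([0.5145, -0.0496, -0.0004], 0.64)]
top spindle_seat [([0.5273, -0.129, 0.0427], 0.97)]
top spindle_tip [([0.5314, -0.1294, 0.0946], 0.74)]
top load_ring [([0.5659, -0.3425, 0.0028], 0.84), ([0.5273, -0.1303, 0.0437], 0.73)]
top cover_handle [([0.4372, -0.0152, 0.109], 0.84)]
top cover_hinge [([0.5279, -0.1305, 0.0944], 0.68), ([0.5746, -0.0047, 0.0705], 0.64)]
top mark_tip [([0.5144, -0.0472, 0.0002], 0.69), ([0.4614, 0.0707, 0.1452], 0.41)]
top spare_pulley [([0.4434, -0.2575, 0.001], 0.64), ([0.5737, -0.0014, 0.0721], 0.36)]
top putty_tin [([0.4541, -0.3945, -0.0039], 0.85), ([0.5296, -0.5115, 0.0012], 0.28)]
top oil_bottle [([0.5589, 0.3292, -0.0032], 0.7)]
top test_rotor [([0.526, -0.5113, 0.0034], 0.71)]
top spare_armature [([0.488, 0.2926, -0.0009], 0.66)]
top rec ring [([0.5617, -0.3433, 0.0262], 0.67), ([0.4905, 0.0729, 0.1265], 0.23)]
side drive_unit [([0.5175, -0.0484, 0.0037], 0.72)]
side spindle_seat [([0.5274, -0.1265, 0.0465], 0.81)]
side spindle_tip [([0.5289, -0.1314, 0.0981], 0.62), ([0.568, 0.0019, 0.076], 0.39)]
side load_ring [([0.5656, -0.3412, -0.0019], 0.46)]
side cover_handle [([0.4422, -0.0196, 0.1086], 0.79), ([0.5297, -0.1255, 0.0447], 0.56)]
side cover_hinge [([0.57, 0.0008, 0.0764], 0.74), ([0.4418, -0.0144, 0.1063], 0.67)]
side mark_tip [([0.4621, 0.0691, 0.1495], 0.67), ([0.5261, -0.5096, -0.0015], 0.57)]
side spare_pulley [([0.4508, -0.2576, -0.0011], 0.49)]
side putty_tin [([0.455, -0.3923, -0.0019], 0.51)]
side oil_bottle [([0.558, 0.3297, -0.0033], 0.76), ([0.442, -0.0201, 0.1089], 0.66)]
side test_rotor [([0.5261, -0.5101, 0.0007], 0.6)]
side spare_armature [([0.4848, 0.2913, 0.0024], 0.85)]
side rec ring [([0.4498, -0.2503, 0.0164], 0.6), ([0.5635, -0.3289, 0.0214], 0.53), ([0.5533, 0.3385, 0.0522], 0.39)]
1.4 [ 0.12424508 -0.53582303  0.23128701] [3.12119165e+00 3.57076130e-01 6.21803032e-05] 0.0855525437978028
```

View pics/top0.png

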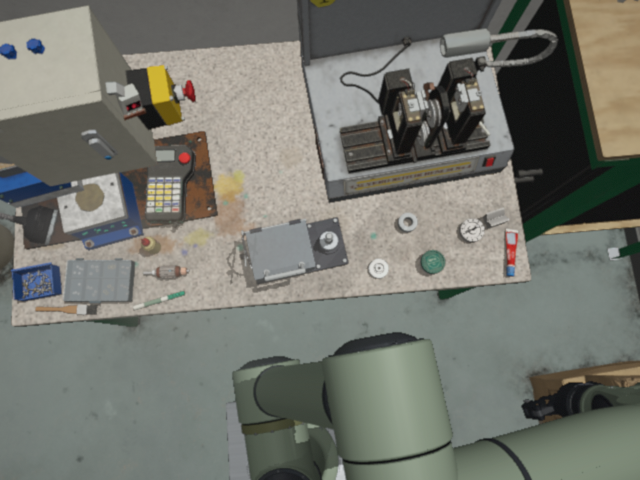

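View pics/side0.png

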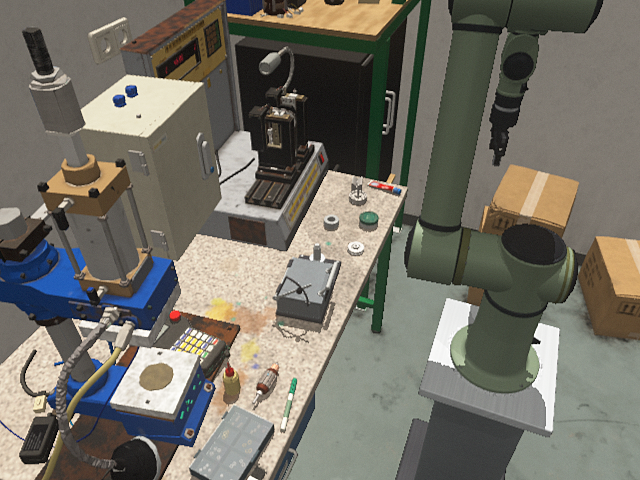

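The top view shows the ring at px (407,222), the pulley at (378,267), the tin at (432,262) and the unit at (290,248). The side view shows the mark arm raised on the unit's left, near px (300,270). Next I'll take close wrist views of the ring and the unit.

```bash
cat > h.py <<'E'
from plant import robot, optics, recognise, landmark_of
import cv2, numpy as np
from scipy.spatial.transform import Rotation as R
TH=0.14
def rot(yaw=TH, pitch=0.0, flip=1):
    """tool y along +-unit x, z down; pitch>0 tilts the tool with the raised cover"""
    u=np.array([np.cos(yaw),np.sin(yaw),0]); v=np.array([-np.sin(yaw),np.cos(yaw),0])
    z=np.array([0,0,-1.]); y=flip*u; x=np.cross(y,z)
    return (R.from_rotvec(v*pitch)*R.from_matrix(np.c_[x,y,z])).as_rotvec()
def cloud(d,tool=None):
    """world points (H,W,3)"""
    K=d["mtx"]; Z=d["depth"].astype(float); v,u=np.mgrid[:Z.shape[0],:Z.shape[1]]
    P=np.stack([(u-K[0,2])/K[0,0]*Z,(v-K[1,2])/K[1,1]*Z,Z],-1)
    if tool is None:
        W=(P-np.ravel(d["tvec"]))@cv2.Rodrigues(np.array(d["rvec"],float))[0]
    else:
        T=d["tool_from_camera"]; W=(P@T[:3,:3].T+T[:3,3])@R.from_rotvec(tool[1]).as_matrix().T+tool[0]
    W[Z==0]=np.nan
    return W
def wrist(name):
    o=robot.get_obs(); d=optics.read_camera("wrist"); cv2.imwrite(f"pics/{name}.png",d["color"][:,:,::-1])
    W=cloud(d,(o["tool_pos"],o["tcp_rot"])); np.savez(f"pics/{name}.npz",W=W,**d); return d,W
def lm(c,l):
    return [(np.round(r["at"],4).tolist(),round(r["p"],2)) for r in landmark_of(c,l)[:2]]
E
python3 - <<'E'
from h import *
for f in (1,-1):
  for p,t in [((.565,-.342,.0),0),((.529,-.129,.05),0),((.44,-.017,.09),0),((.48,-.017,.16),.6),((.48,-.017,.16),.3)]:
    q=robot.ik(p,rot(pitch=t,flip=f)); print(f,p,t,None if q is None else np.round(q,2))
d=np.load("pics/top0.npz"); W=cloud(d)
m=(W[...,2]>.05)&(W[...,1]>-.45)&(W[...,1]<-.22)&(W[...,2]<.3)&(W[...,0]>.5)
print("machine front x",np.nanpercentile(W[m][:,0],[0,1,5]), m.sum())
d=optics.read_camera("wrist"); print(np.round(d["tool_from_camera"],3))
E
```

```text
1 (0.565, -0.342, 0.0) 0 [-0.66  0.74 -0.13  0.7   0.    0.77]
1 (0.529, -0.129, 0.05) 0 [-0.37  0.51 -0.44  0.63  0.    1.06]
1 (0.44, -0.017, 0.09) 0 [-0.21  0.29 -0.66  0.62  0.    1.22]
1 (0.48, -0.017, 0.16) 0.6 [-0.1   0.74  0.12  1.54 -0.14  1.37]
1 (0.48, -0.017, 0.16) 0.3 [-0.14  0.49 -0.18  1.19 -0.08  1.3 ]
-1 (0.565, -0.342, 0.0) 0 [-0.66  0.74 -0.13  0.7   0.   -2.37]
-1 (0.529, -0.129, 0.05) 0 [-0.37  0.51 -0.44  0.63  0.   -2.09]
-1 (0.44, -0.017, 0.09) 0 [-0.21  0.29 -0.66  0.62  0.   -1.92]
-1 (0.48, -0.017, 0.16) 0.6 [-0.1   0.74  0.12  1.54 -0.14 -1.77]
-1 (0.48, -0.017, 0.16) 0.3 [-0.14  0.49 -0.18  1.19 -0.08 -1.84]
machine front x [0.63818584 0.64589503 0.65735534] 14030
[[-0.    -0.966 -0.259  0.066]
 [ 1.    -0.    -0.    -0.001]
 [ 0.    -0.259  0.966 -0.143]
 [ 0.     0.     0.     1.   ]]
```

```bash
python3 - <<'E'
from h import *
robot.move_pose([.529,-.129,.26],rot()); 
d,W=wrist("w_sp"); print(robot.get_obs()["clock"])
for l in ("spindle_seat","spindle_tip","cover_handle","drive_unit"): print(l,lm("wrist",l))
robot.move_pose([.565,-.342,.16],rot()); d,W2=wrist("w_ring"); print(robot.get_obs()["clock"]); print(lm("wrist","load_ring"))
def circ(P):
    A=np.c_[2*P[:,:2],np.ones(len(P))]; s=np.linalg.lstsq(A,(P[:,:2]**2).sum(1),rcond=None)[0]; return s[:2],np.sqrt(s[2]+s[:2]@s[:2])
def top(W,c,r,z0,z1):
    m=(np.hypot(W[...,0]-c[0],W[...,1]-c[1])<r)&(W[...,2]>z0)&(W[...,2]<z1); return W[m]
P=top(W2,(.565,-.342),.045,.02,.03)
(c,r),_=cv2.minEnclosingCircle((P[:,:2]*1000).astype(np.float32)); print("ring",c,r,np.median(P[:,2]),len(P),P[:,:2].mean(0))
for n,z0,z1 in(("tip",.09,.102),("shoulder",.038,.052)):
    P=top(W,(.529,-.129),.035,z0,z1);(c,r),_=cv2.minEnclosingCircle((P[:,:2]*1000).astype(np.float32)); print(n,c,r,np.median(P[:,2]),len(P),P[:,:2].mean(0))
E
```

```text
3.5667
spindle_seat [([0.5294, -0.1302, 0.044], 0.65)]
spindle_tip [([0.529, -0.1326, 0.096], 0.67)]
cover_handle [([0.4414, -0.0178, 0.1088], 0.86)]
drive_unit [([0.5157, -0.0452, -0.0001], 0.88)]
4.7583
[([0.5659, -0.3468, -0.0027], 0.88)]
ring 565.5194702148438 -342.8289489746094 0.024483501349248343 3015 [ 0.56544723 -0.34190627]
tip 529.34033203125 -130.2701873779297 0.09613845432699514 493 [ 0.52921547 -0.12963833]
shoulder 529.259765625 -130.7734375 0.045646998640931455 1394 [ 0.52855465 -0.12622062]
```

View pics/w_sp.png

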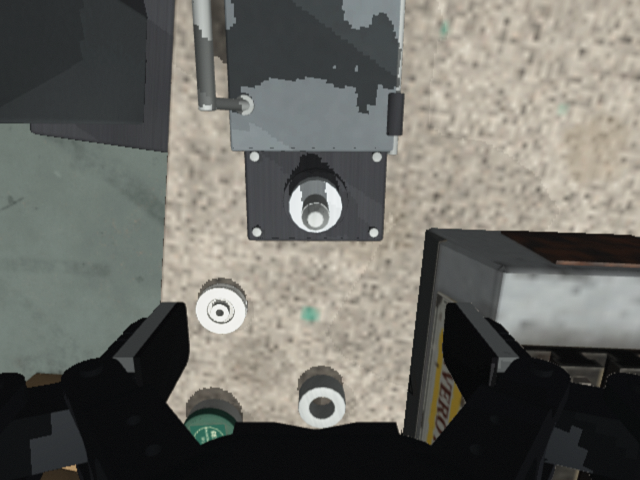

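View pics/w_ring.png

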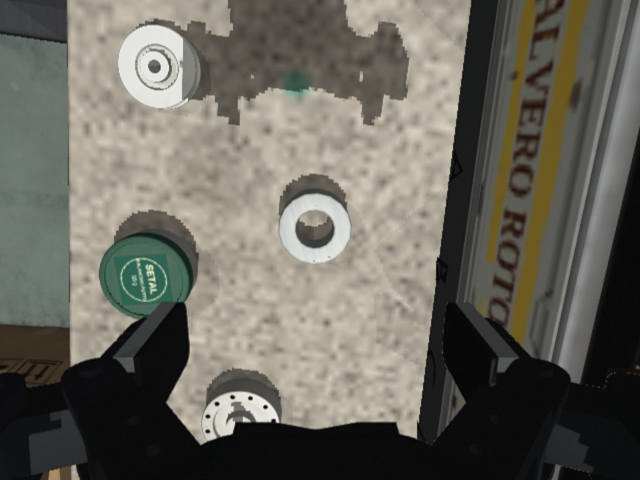

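Wrist views show the spindle tip at px (315,218) and the ring at px (315,230), with clear space around it for the fingers. The depth fits agree, so I'll pick the ring up.

```bash
python3 - <<'E'
from h import *
c=np.array([.5655,-.3425])
robot.gripper_to(.070,60)
robot.servo_line([*c,.05],.2); robot.servo_line([*c,.002],.08)
print(robot.get_obs()["contact_force"])
robot.gripper_to(.0,60); o=robot.get_obs(); print(o["width"],o["grip_force"],o["contact_force"])
robot.servo_line([*c,.135],.2); robot.wait(.2); o=robot.get_obs(); print(o["clock"],o["width"],o["grip_force"],o["tool_pos"],o["contact_force"])
d,W=wrist("w_held"); print(lm("wrist","load_ring"))
E
```

```text
[0.39079751 0.2768564  0.64499398]
0.04731655763098361 62.89511960907973 [-0.10129533 -0.08465734  4.09903272]
7.9083 0.04720042398061614 62.15304494868121 [ 0.56455823 -0.34180558  0.13311563] [-0.77877325 -0.58867635 -2.07128493]
[([0.5655, -0.3425, 0.1275], 0.6)]
```

View pics/w_held.png

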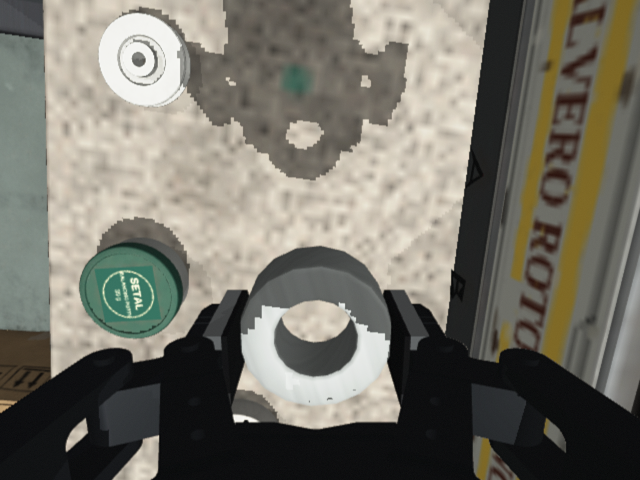

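The ring is held between the pads at px (315,340), bore open and looking level. I'll measure its centre and tilt from depth before inserting it.

```bash
cat >> h.py <<'E'
def held(W,t,r=.045):
    zt=np.nanmax(np.where(np.hypot(W[...,0]-t[0],W[...,1]-t[1])<.018,W[...,2],-1))
    m=(np.hypot(W[...,0]-t[0],W[...,1]-t[1])<.03)&(W[...,2]>t[2]+.012)&(W[...,2]<t[2]+.032); P=W[m]
    for _ in range(4):
        A=np.c_[P[:,:2]-t[:2],np.ones(len(P))]; s=np.linalg.lstsq(A,P[:,2],rcond=None)[0]; e=abs(P[:,2]-A@s); P=P[e<max(.0015,np.percentile(e,0))] if (e<.0015).sum()>50 else P
    return P,s
E
python3 - <<'E'
from h import *
W=np.load("pics/w_held.npz")["W"]; t=robot.get_obs()["tool_pos"]
print(np.round((W[395,315]-t)*1000,1),np.round((W[340,265]-t)*1000,1),np.round((W[340,372]-t)*1000,1),np.round((W[385,280]-t)*1000,1),np.round((W[385,350]-t)*1000,1),np.round((W[255,315]-t)*1000,1))
img=np.load("pics/w_held.npz")["color"]
# bore: points of the ring's top rim nearest
P,s=held(W,t); print(len(P),s)
ang=np.arctan2(P[:,1]-t[1],P[:,0]-t[0])
def f(p):
    return 0
(c,r),_=cv2.minEnclosingCircle(((P[:,:2]-t[:2])*1000).astype(np.float32)); print(c,r)
E
```

```text
[  3.1 -19.1  20.8] [-15.4  -1.6  20.6] [18.1  3.6 21.4] [ -8.7 -17.   20.8] [ 13.9 -13.8  20.6] [-3.1 25.1  9.1]
12194 [-0.00463966 -0.00019805  0.1544531 ]
-0.604665994644165 4.339338779449463
```

```bash
python3 - <<'E'
from h import *
W=np.load("pics/w_held.npz")["W"]; t=robot.get_obs()["tool_pos"]
u=np.array([np.cos(TH),np.sin(TH)]);v=np.array([-u[1],u[0]])
D=(W-t)*1000; a=D[...,:2]@u; b=D[...,:2]@v; z=D[...,2]
top=(abs(z-20.8)<1)&(abs(a)<20)&(abs(b)<32)
for lo in (-12,-6,0,6): 
    m=top&(a>lo)&(a<lo+6); am=a[m].mean(); print("top",lo,np.percentile(b[m],[0,1,99,100]).round(1), "expect",np.sqrt(625-am**2).round(1))
w=(z>0)&(z<17)&(abs(a)<14)&(b>15)&(b<32)
A=np.c_[2*a[w],2*b[w],np.ones(w.sum())]
print("wall b centre", np.median(b[w]-np.sqrt(625-a[w]**2)),w.sum())
bore=(z>0)&(z<17)&(abs(a)<10)&(b<-5)&(b>-20)
print("bore", np.median(b[bore]+np.sqrt(169-a[bore]**2)),bore.sum(), "a mid of top", (np.percentile(a[(abs(z-20.8)<1)&(abs(b)<3)],[1,99])))
E
```

```text
top -12 [-22.3 -21.3  23.4  25.1] expect 23.3
top -6 [-23.8 -23.   24.8  25.4] expect 24.8
top 0 [-23.7 -23.   25.   25.5] expect 24.8
top 6 [-23.  -21.8  23.7  24.5] expect 23.3
wall b centre 0.31210019208449324 1229
bore 0.7140810790567946 1486 a mid of top [-23.02689383  24.36603238]
```

```bash
cat >> h.py <<'E'
def fine(p,vel=.05,n=2,rotation=None):
    """servo with correction of the steady error"""
    p=np.array(p,float); c=p.copy()
    for _ in range(n):
        robot.servo_line(c,vel,rotation=rotation); robot.wait(.1); c=c+p-robot.get_obs()["tool_pos"]
    return c-p
E
python3 - <<'E'
from h import *
g=np.array([.5294,-.1308])
robot.servo_line([*g,.145],.25)
e=fine([*g,.112],.08,3); o=robot.get_obs(); f0=o["contact_force"]; print(o["clock"],(o["tool_pos"]-[*g,.112])*1000,f0,o["width"])
z=.112
while z>.046:
    z-=.004; robot.servo_line(np.r_[g,z]+e,.05); o=robot.get_obs(); df=o["contact_force"]-f0
    print(round(z,3),round(o["tool_pos"][2],4),(o["tool_pos"][:2]-g).round(4)*1000,df.round(1))
    if np.linalg.norm(df)>12: break
print(o["clock"],o["width"]); wrist("w_ins")
E
```

```text
10.375 [-0.13289666  0.01984104 -0.23704463] [-1.05766181  0.09158836 -3.00867652] 0.047382059240095004
0.108 0.1076 [-0.3  0.1] [0.3 0.8 0.8]
0.104 0.1036 [-0.3  0.1] [0.4 0.1 0.5]
0.1 0.0996 [-0.3  0.1] [0.5 0.9 1.5]
0.096 0.0957 [-0.3  0.1] [0.1 0.2 0.4]
0.092 0.0916 [-0.3  0.1] [1.8 0.7 0.8]
0.088 0.0877 [-0.3  0.1] [-0.2 -0.2  1.6]
0.084 0.0836 [-0.3  0.1] [1.  0.8 1.1]
0.08 0.0797 [-0.3  0.1] [1.  0.  0.8]
0.076 0.0757 [-0.3  0.1] [0.3 0.3 0.9]
0.072 0.0716 [-0.3  0.1] [ 1.3 -0.7  0.7]
0.068 0.0677 [-0.3  0.1] [ 1.2 -0.3  1.1]
0.064 0.0637 [-0.3  0.1] [1.1 0.1 0.4]
0.06 0.0597 [-0.3  0.1] [1.8 0.3 1.1]
0.056 0.0557 [-0.3  0.1] [ 1.  -0.7  1.1]
0.052 0.0517 [-0.3  0.1] [ 1.1 -0.   0.4]
0.048 0.0481 [ 0.5 -0.2] [ 2.  -0.9  2.2]
0.044 0.048 [ 0.5 -0.2] [-8.3  3.  37.6]
14.625 0.04748592822458464
```

```bash
python3 - <<'E'
from h import *
o=robot.get_obs(); p=o["tool_pos"]
robot.servo_line([p[0],p[1],.049],.05); 
robot.gripper_to(.062,60); robot.wait(.1)
robot.servo_line([p[0],p[1],.16],.15)
robot.move_pose([.49,.04,.24],rot()); robot.wait(.2)
d,W=wrist("w_cov"); print(robot.get_obs()["clock"])
for l in ("cover_handle","cover_hinge","mark_tip","spindle_tip","load_ring"): print(l,lm("wrist",l))
for c in("side","top"):
    d=optics.read_camera(c); np.savez(f"pics/{c}1.npz",**d); print(c,lm(c,"load_ring"),lm(c,"mark_tip"),lm(c,"cover_handle"),lm(c,"cover_hinge"))
E
```

```text
17.25
cover_handle [([0.4437, -0.0165, 0.1082], 0.88), ([0.5193, -0.0466, -0.0002], 0.18)]
cover_hinge [([0.5691, -0.002, 0.0713], 0.77)]
mark_tip [([0.4615, 0.0673, 0.1448], 0.86), ([0.5161, -0.0489, 0.0008], 0.53)]
spindle_tip [([0.5303, -0.1352, 0.0948], 0.72)]
load_ring [([0.5276, -0.1318, 0.0458], 0.89)]
side [([0.5299, -0.126, 0.0469], 0.42)] [([0.4615, 0.0722, 0.1488], 0.45)] [([0.4393, -0.0184, 0.1107], 0.79)] [([0.5664, 0.0008, 0.0789], 0.94)]
top [([0.5296, -0.1292, 0.0456], 0.67)] [([0.4457, -0.2547, 0.0032], 0.62)] [([0.4376, -0.0146, 0.108], 0.81)] [([0.5722, -0.0022, 0.0717], 0.73)]
```

View pics/w_cov.png

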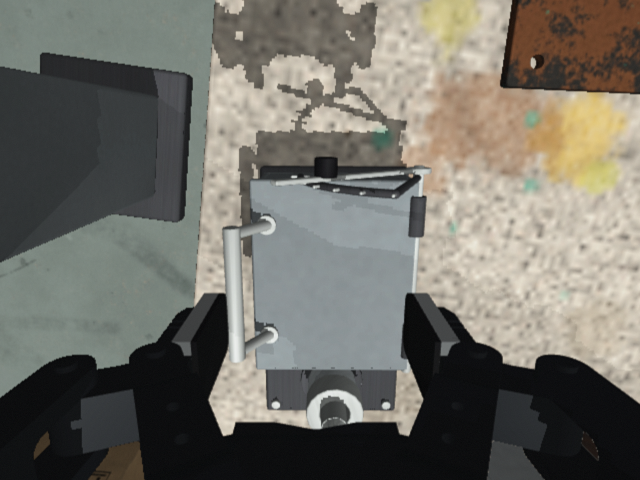

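The ring is on the spindle at px (333,408). The handle bar runs from px (232,228) to (238,360), and the mark arm from (275,183) to (425,170) with its knob at (325,165). I'll fit the handle, cover plane and mark from depth.

```bash
python3 - <<'E'
from h import *
W=np.load("pics/w_cov.npz")["W"]; C=np.load("pics/w_cov.npz")["color"]
# handle
P=W[235:352,226:248].reshape(-1,3); P=P[(P[:,2]>.105)&(P[:,2]<.12)]
vx,vy,x0,y0=cv2.fitLine(P[:,:2].astype(np.float32),cv2.DIST_HUBER,0,.001,.001).ravel()
yaw=np.arctan2(-vx*np.sign(vy),abs(vy)); print("handle centre",P.mean(0),"top z",np.percentile(P[:,2],[50,90,99]),"yaw",yaw,len(P))
# cover front/edge plane
Q=W[230:350,280:400].reshape(-1,3); Q=Q[np.isfinite(Q[:,2])]; s=np.linalg.lstsq(np.c_[Q[:,:2],np.ones(len(Q))],Q[:,2],rcond=None)[0]; print("cover plane",s,np.median(Q[:,2]))
# ring
m=(np.hypot(W[...,0]-.5293,W[...,1]+.1303)<.026)&(np.hypot(W[...,0]-.5293,W[...,1]+.1303)>.014)&(W[...,2]>.05); print("ring top",np.percentile(W[m][:,2],[5,50,95]),m.sum())
u=np.array([np.cos(yaw),np.sin(yaw)]);v=np.array([-u[1],u[0]])
sp=np.array([.5293,-.1303]); O=sp+.085*v; print("unit origin",O)
def marks(W,name):
    L=np.stack([(W[...,:2]-O)@u,(W[...,:2]-O)@v,W[...,2]],-1)
    m=(L[...,1]>.117)&(L[...,1]<.137)&(L[...,2]>.06)&(L[...,2]<.19)&(abs(L[...,0])<.08)
    P=L[m]; print(name,len(P),P.min(0),P.max(0))
    P2=P[:,[0,2]].astype(np.float32)
    for _ in range(3):
        a,b,x,z=cv2.fitLine(P2,cv2.DIST_HUBER,0,.001,.001).ravel(); e=(P2-[x,z])@[-b,a]; P2=P2[abs(e)<.003]
    a,b=-abs(a),b*-np.sign(a); print("  ang",np.arctan2(b,-a),len(P2),"z at hinge x .062", z+(.062-x)/a*b, "L y med",np.median(P[:,1]))
    bins=np.arange(-.05,.07,.01); print("  ",[(round(c,2),round(float(np.median(P[(P[:,0]>=c)&(P[:,0]<c+.01)][:,2])),4)) for c in bins if ((P[:,0]>=c)&(P[:,0]<c+.01)).sum()>3])
marks(W,"wrist")
for n in("side0","side1","top1"): marks(cloud(np.load(f"pics/{n}.npz")),n)
E
```

```text
handle centre [ 0.44228933 -0.01329877  0.11308626] top z [0.11351884 0.11478436 0.11561425] yaw 0.12574239 1895
cover plane [5.18566841e-05 4.34932023e-04 7.85416529e-02] 0.07856584481729642
ring top [0.0527432  0.06884395 0.07057524] 1756
unit origin [ 0.51864004 -0.04597109]
wrist 2371 [-0.04233521  0.11700241  0.06944628] [0.06429172 0.13565261 0.1610511 ]
  ang 0.645923 1144 z at hinge x .062 0.074520156 L y med 0.12278539167375208
   [(np.float64(-0.05), 0.1477), (np.float64(-0.04), 0.1463), (np.float64(-0.03), 0.1373), (np.float64(-0.02), 0.1311), (np.float64(-0.01), 0.1314), (np.float64(0.0), 0.1424), (np.float64(0.01), 0.1493), (np.float64(0.02), 0.1532), (np.float64(0.03), 0.1214), (np.float64(0.04), 0.0907), (np.float64(0.05), 0.0821), (np.float64(0.06), 0.08)]
side0 251 [-0.05253951  0.11707034  0.06285484] [0.06641923 0.13603655 0.15964678]
  ang 0.6484937 79 z at hinge x .062 0.0757739 L y med 0.12235749963137132
   [(np.float64(-0.04), 0.146), (np.float64(-0.03), 0.1015), (np.float64(-0.02), 0.1292), (np.float64(-0.01), 0.1325), (np.float64(0.0), 0.1222), (np.float64(0
[... 206 characters left out ...]
645096 0.13659764 0.16145551]
  ang 0.6421074 90 z at hinge x .062 0.07541683 L y med 0.12222541683918763
   [(np.float64(-0.05), 0.0785), (np.float64(-0.04), 0.1448), (np.float64(-0.03), 0.1016), (np.float64(-0.02), 0.1286), (np.float64(-0.01), 0.1307), (np.float64(0.0), 0.1351), (np.float64(0.01), 0.1136), (np.float64(0.02), 0.1068), (np.float64(0.03), 0.0963), (np.float64(0.04), 0.0975), (np.float64(0.05), 0.0819), (np.float64(0.06), 0.0788)]
top1 20 [-0.0507028   0.11701004  0.075894  ] [-0.00762155  0.13096954  0.14640582]
  ang 0.7323855 12 z at hinge x .062 0.05868642 L y med 0.12460365472541274
   [(np.float64(-0.04), 0.1453), (np.float64(-0.03), 0.1375), (np.float64(-0.02), 0.1304)]
```

```bash
cat >> h.py <<'E'
YAW=.13
U=np.array([np.cos(YAW),np.sin(YAW),0]); V=np.array([-U[1],U[0],0]); Z=np.array([0,0,1.])
HP=robot.hold_point_z
def arc(a):
    return U*(-.130*np.cos(a)+.034*np.sin(a))+Z*(.130*np.sin(a)+.034*np.cos(a))
def zt(pitch): return R.from_rotvec(rot(YAW,pitch)).as_matrix()[:,2]
E
python3 - <<'E'
from h import *
from scipy.optimize import least_squares
print(HP)
W=np.load("pics/w_cov.npz")["W"]
P=W[240:348,224:250].reshape(-1,3); P=P[(P[:,2]>.107)&(P[:,2]<.118)]
c0=np.array([.442,-.0145,.108])
def res(p):
    d=np.array([-np.sin(p[2]),np.cos(p[2]),0]); q=P-[p[0],c0[1],p[1]]; return np.linalg.norm(np.cross(q,d),axis=1)-.006
s=least_squares(res,[.442,.108,.13],loss="soft_l1",f_scale=.001); print("bar x,z,yaw",s.x,np.std(s.fun))
h=np.array([s.x[0],c0[1],.108]); print(h)
robot.gripper_to(.04,80)
robot.move_pose(h+[0,0,.06-HP],rot(YAW)); 
e=fine(h+[0,0,.04-HP],.08,2,rotation=rot(YAW))
robot.servo_line(h+[0,0,-HP]+e,.06); robot.wait(.1)
o=robot.get_obs(); print(o["clock"],o["contact_force"],(o["tool_pos"]-h)*1000)
robot.gripper_to(0,80); robot.wait(.1); o=robot.get_obs(); print(o["width"],o["grip_force"],o["contact_force"],o["wrist_torque"],(o["tool_pos"]-h)*1000,o["clock"])
np.savez("grasp.npz",h=h,p0=o["tool_pos"],e=e)
H=o["tool_pos"]-zt(0)*HP-arc(0); print("hinge",H)
for a in (.2,.4,.65): 
    q=robot.ik(H+arc(a)+zt(a)*HP,rot(YAW,a)); print(a,None if q is None else np.round(q,2))
E
```

```text
0.0187
bar x,z,yaw [0.44096722 0.10840283 0.13225689] 0.0005616977009732932
[ 0.44096722 -0.0145      0.108     ]
20.6417 [-0.33169639  0.85908861 -0.0354877 ] [  0.28455458  -0.02507487 -18.52708084]
0.009739435724409896 78.01114439964294 [-3.82654464 -0.51796993  4.89013733] [-0.11979656  0.72243171  0.02340368] [ -0.75390782  -0.12318163 -18.60814734] 21.1333
hinge [0.56911636 0.00222926 0.07409185]
0.2 [-0.16  0.41 -0.42  0.93 -0.06  1.29]
0.4 [-0.12  0.55 -0.17  1.23 -0.1   1.34]
0.65 [-0.09  0.77  0.16  1.6  -0.13  1.39]
```

Gripped cleanly, with only a few newtons of side force. Next I'll raise the cover along the arc in small steps.

```bash
cat >> h.py <<'E'
def angle(H):
    o=robot.get_obs(); g=o["tool_pos"]-R.from_rotvec(o["tcp_rot"]).as_matrix()[:,2]*HP-H
    return np.arctan2(g[2],-g@U)-np.arctan2(.034,.130), np.hypot(g[2],g@U)
E
python3 - <<'E'
from h import *
G=np.load("grasp.npz"); H=G["p0"]-zt(0)*HP-arc(0); e=G["e"]; np.save("H.npy",H)
for i,a in enumerate(np.arange(1,11)*.064):
    robot.servo_line(H+arc(a)+zt(a)*HP+e*.5,.06,rotation=rot(YAW,a)); o=robot.get_obs()
    print(round(a,3),np.round(angle(H),4),o["contact_force"].round(1),round(o["width"],4))
    if np.linalg.norm(o["contact_force"])>40: break
robot.wait(.2); print(o["clock"],angle(H)); wrist("w_up")
d=optics.read_camera("side"); np.savez("pics/side2.npz",**d); c=d["color"][200:360,220:400,::-1]; cv2.imwrite("pics/side2.png",cv2.resize(c,None,fx=4,fy=3.5,interpolation=cv2.INTER_CUBIC))
E
```

```text
0.064 [0.0583 0.1344] [-0.5 -1.5 -3.7] 0.0095
0.128 [0.1203 0.1344] [-0.9 -0.5 -3.5] 0.0094
0.192 [0.1845 0.1344] [-0.7 -1.2 -5.3] 0.0096
0.256 [0.2485 0.1344] [-2.  -1.1 -5.5] 0.0092
0.32 [0.3125 0.1344] [-2.1 -0.9 -4.6] 0.0094
0.384 [0.3769 0.1344] [-3.  -1.5 -4.7] 0.0093
0.448 [0.4411 0.1344] [-4.2 -1.2 -5.2] 0.0091
0.512 [0.5055 0.1344] [-4.4 -0.6 -4.9] 0.0094
0.576 [0.5687 0.1344] [-5.  -0.6 -3.8] 0.0097
0.64 [0.6321 0.1344] [-6.2 -0.5 -4.7] 0.0093
24.05 (np.float64(0.6320555750625387), np.float64(0.13443057403572073))
```

View pics/w_up.png

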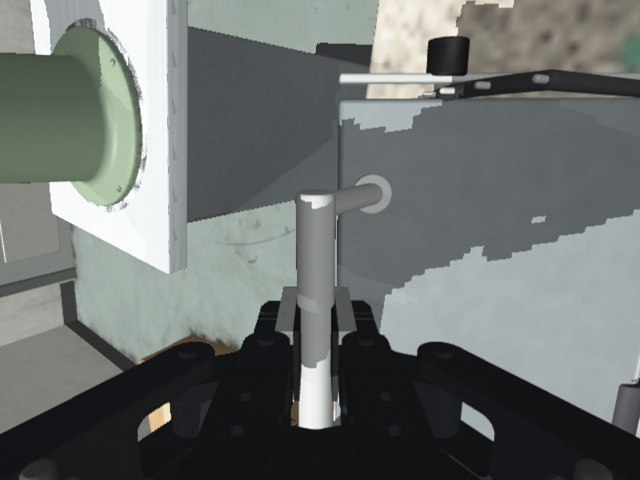

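View pics/side2.png

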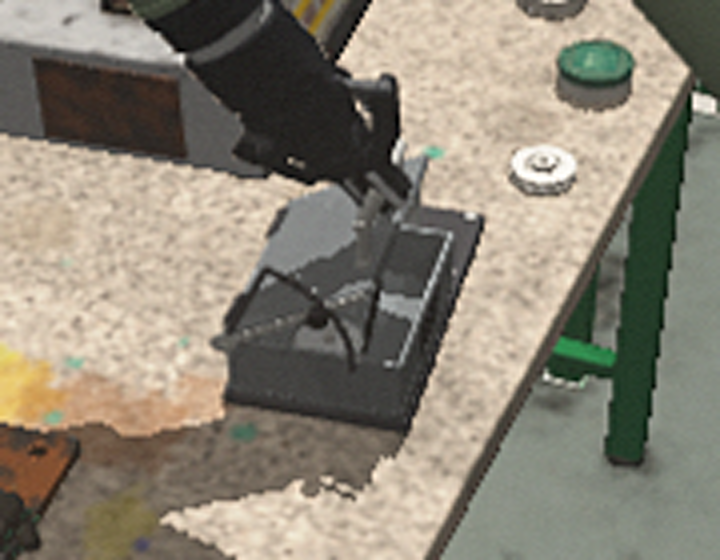

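The wrist view shows the cover plane, the mark bar along row 78 (px 340–430) and the knob at (448,55), all in one frame. I'll compare the mark's angle with the cover's there.

```bash
cat >> h.py <<'E'
def compare(name,p0=(74,84),knob=(425,472)):
    W=np.load(f"pics/{name}.npz")["W"]; H=np.load("H.npy")
    L=np.stack([(W-H)@U,(W-H)@V,(W-H)@Z],-1)   # from hinge middle
    Q=L[230:300,400:600].reshape(-1,3); Q=np.r_[Q,L[130:170,400:600].reshape(-1,3)]; Q=Q[np.isfinite(Q[:,0])]
    for _ in range(3):
        c=Q.mean(0); n=np.linalg.svd(Q-c,full_matrices=False)[2][2]; Q=Q[abs((Q-c)@n)<.002]
    n*=np.sign(n[2]); ac=np.arctan2(n[0],n[2])
    m=(L[...,1]>.076)&(L[...,1]<.094)&(L[...,0]<-.02)&(L[...,2]>0); m[:, :338]=False; m[:,knob[0]:knob[1]]=False; m[:p0[0]]=False; m[p0[1]:]=False
    P=L[m]; 
    d=cv2.fitLine(P[:,[0,2]].astype(np.float32),cv2.DIST_HUBER,0,.001,.001).ravel(); am=np.arctan2(-d[1]*np.sign(d[0]),abs(d[0]))
    # angle from hinge to points on bar (centreline)
    ah=np.arctan2(P[:,2],-P[:,0]); r=np.hypot(P[:,0],P[:,2])
    print(name,"cover plane",ac,"n_y",n[1],len(Q),"mark line",am,"mark from hinge",np.median(ah),len(P),"r",r.min(),r.max(),"perp of cover plane to hinge",-(c@n))
E
python3 - <<'E'
from h import *
H=np.load("H.npy"); print(angle(H)); compare("w_up")
# same wrist picture: mark in earlier view relative to H
W=np.load("pics/w_cov.npz")["W"]; L=np.stack([(W-H)@U,(W-H)@V,(W-H)@Z],-1)
P=L[168:188,270:310].reshape(-1,3); P=P[P[:,2]>.02]; print("w_cov mark from hinge",np.median(np.arctan2(P[:,2],-P[:,0])),len(P),P.mean(0))
S=cloud(np.load("pics/side2.npz")); L=np.stack([(S-H)@U,(S-H)@V,(S-H)@Z],-1)
m=(abs(L[...,1])<.07)&(L[...,0]<-.01)&(L[...,0]>-.125)&(L[...,2]>0)
Q=L[m]; a=np.arctan2(Q[:,2]-.004*np.cos(.64),-Q[:,0]); Q=Q[abs(a-.64)<.12]
for _ in range(4):
    c=Q.mean(0); n=np.linalg.svd(Q-c,full_matrices=False)[2][2]; Q=Q[abs((Q-c)@n)<.003]
n*=np.sign(n[2]); print("side cover",np.arctan2(n[0],n[2]),n[1],len(Q))
E
```

```text
(np.float64(0.6322428229848982), np.float64(0.13442473582146577))
w_up cover plane 0.6288952144285658 n_y 0.0016627588445121918 21896 mark line -0.21126363 mark from hinge 1.0103605237718418 2200 r 0.027942293038032192 0.1218133468902028 perp of cover plane to hinge -0.004892162802945658
w_cov mark from hinge 0.6776939396063163 274 [-0.08672137  0.08169144  0.06675295]
side cover 0.6276950886529389 -0.001287992285696039 493
```

```bash
python3 - <<'E'
from h import *
H=np.load("H.npy")
for name,(r0,r1,cc) in {"w_up":(60,98,list(range(342,424,8))+list(range(480,640,16))),"w_cov":(164,190,list(range(272,312,5))+list(range(345,425,10)))}.items():
    d=np.load(f"pics/{name}.npz"); W=d["W"]; C=d["color"]; L=np.stack([(W-H)@U,(W-H)@V,(W-H)@Z],-1); pts=[]
    for c in cc:
        b=C[r0:r1,c].astype(int); rr=[r for r in range(r0,r1) if C[r,c].min()>165 and .074<L[r,c,1]<.096]
        if rr:
            p=np.median(L[rr,c],axis=0); pts.append(p); print(c,rr[0],rr[-1],p.round(4),round(np.arctan2(p[2],-p[0]),3))
    p=np.array(pts); d=cv2.fitLine(p[:,[0,2]].astype(np.float32),cv2.DIST_HUBER,0,.001,.001).ravel(); print(name,"line",np.arctan(-d[1]/d[0]))
E
```

```text
342 74 81 [-0.0942  0.082   0.076 ] 0.679
350 74 81 [-0.0919  0.082   0.0746] 0.682
358 74 81 [-0.0895  0.0819  0.0733] 0.686
366 74 81 [-0.0875  0.082   0.0713] 0.684
374 74 97 [-0.1646  0.0868 -0.0727] -0.416
382 74 97 [-0.1586  0.0866 -0.0729] -0.431
390 74 97 [-0.1523  0.0864 -0.0729] -0.446
398 74 97 [-0.1464  0.0865 -0.073 ] -0.463
406 74 97 [-0.1404  0.0859 -0.0728] -0.478
414 74 97 [-0.1348  0.0857 -0.0733] -0.498
422 74 93 [-0.1007  0.0851 -0.0065] -0.064
w_up line -1.1865083
277 182 185 [-0.0944  0.0817  0.0753] 0.674
282 181 185 [-0.0917  0.0819  0.0744] 0.681
287 181 184 [-0.0891  0.0819  0.0723] 0.682
292 176 183 [-0.0866  0.0812  0.0687] 0.671
297 180 183 [-0.0838  0.082   0.0682] 0.684
302 180 183 [-0.081   0.0817  0.0665] 0.687
307 179 182 [-0.0782  0.0821  0.0637] 0.683
355 175 177 [-0.0488  0.0824  0.0428] 0.72
365 175 176 [-0.0419  0.0821  0.0369] 0.722
375 174 175 [-0.035   0.0823  0.0324] 0.748
385 173 174 [-0.0275  0.0823  0.0259] 0.755
395 172 174 [-0.0199  0.082   0.0205] 0.8
415 170 173 [-0.0036  0.082   0.008 ] 1.145
w_cov line 0.64105636
```

```bash
python3 - <<'E'
from h import *
H=np.load("H.npy")
def go(name,rows,cols):
    d=np.load(f"pics/{name}.npz"); W=d["W"]; L=np.stack([(W-H)@U,(W-H)@V,(W-H)@Z],-1)
    P=np.concatenate([L[rows[0]:rows[1],a:b].reshape(-1,3) for a,b in cols])
    off=P[:,2]*np.cos(.645)+P[:,0]*np.sin(.645)
    P=P[(abs(off-.004)<.004)&(P[:,1]>.075)&(P[:,1]<.09)&(P[:,0]<-.012)]
    for _ in range(4):
        s=np.polyfit(P[:,0],P[:,2],1); e=P[:,2]-np.polyval(s,P[:,0]); P=P[abs(e)<max(.0008,2*e.std())] if len(P)>50 else P
    print(name,len(P),"slope angle",np.arctan(-s[0]),"perp offset",s[1]*np.cos(.645),"x range",P[:,0].min(),P[:,0].max(),e.std())
go("w_up",(72,86),[(340,424),(470,640)]); go("w_up",(72,84),[(340,424)])
go("w_cov",(168,188),[(272,312),(342,425)])
E
```

```text
w_up 1035 slope angle 0.6444988682159827 perp offset 0.00418532017645191 x range -0.09517476625573716 -0.01320635498782376 0.0007779917836882021
w_up 696 slope angle 0.6398318040709493 perp offset 0.0046592142978957125 x range -0.09517476625573716 -0.07193044763957748 0.0007587869162217711
w_cov 451 slope angle 0.643154246884072 perp offset 0.00414434138251969 x range -0.09545862149828234 -0.012682087801098764 0.0006371808210196453
```

```bash
python3 - <<'E'
from h import *
H=np.load("H.npy"); e=np.load("grasp.npz")["e"]; a=.654
robot.servo_line(H+arc(a)+zt(a)*HP+e*.5,.03,rotation=rot(YAW,a)); robot.wait(.3)
print(angle(H)); wrist("w_end"); compare("w_end")
print(lm("wrist","mark_tip")); optics.read_camera("top"); print(lm("top","load_ring"),lm("top","spare_pulley"),lm("top","putty_tin"))
o=robot.get_obs(); print(o["clock"],o["width"],o["grip_force"],o["contact_force"],abs(o["joint_velocities"]).max())
W=np.load("pics/w_end.npz")["W"]; L=np.stack([(W-H)@U,(W-H)@V,(W-H)@Z],-1)
P=np.concatenate([L[55:100,338:424].reshape(-1,3),L[55:100,470:640].reshape(-1,3)]); off=P[:,2]*np.cos(.645)+P[:,0]*np.sin(.645)
P=P[(abs(off-.004)<.003)&(P[:,1]>.078)&(P[:,1]<.087)&(P[:,0]<-.012)]; print("mark",np.arctan(-np.polyfit(P[:,0],P[:,2],1)[0]),len(P))
E
```

```text
(np.float64(0.6484548261053483), np.float64(0.13441509981794175))
w_end cover plane 0.6453184850810498 n_y 0.0017651184257784721 21880 mark line -0.14379857 mark from hinge 1.0002930509899424 2141 r 0.02760606708617475 0.12181084403265463 perp of cover plane to hinge -0.004924331000958524
[([0.4627, 0.0671, 0.1462], 0.9)]
[([0.53, -0.133, 0.045], 0.72), ([0.5288, -0.131, 0.0986], 0.27)] [([0.4447, -0.2554, 0.0042], 0.87), ([0.4553, -0.3948, -0.0041], 0.39)] [([0.4562, -0.3975, -0.0026], 0.88)]
25.2 0.009382971642570325 79.48173522949219 [-5.46292025 -0.20983771 -4.93616915] 0.0018601274942676696
mark 0.6440782032574979 1190
```

The cover reads 0.645 to 0.648 and the mark 0.644. The grip is firm and the ring is seated, so I'll hand it in.

```bash
python3 -c "
from plant import robot
print(robot.hand_in())"
```

```text
the job is handed in; nothing more can be done
None
```

I handed the job in at about 25 s: the load ring is released and seated on the spindle shoulder, and the arm is still holding the cover level with the mark arm (cover about 0.646 rad, mark about 0.644 rad by my measurements); no verdict was returned.

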